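# Bolt the cutting fence's foot to the slotted strut

## Robot

A 6-joint arm with a two-finger parallel gripper is mounted at the origin on the work surface. World frame = base frame: x ahead of the robot, y to its left, z up, the work surface at z = 0. Lengths are in m, angles in degrees, forces in N, time in s.
With the tool pointing down it reaches from about 0.325 to 0.85 m from the base axis. Payload 15.5 kg.
Tool frame: the origin (TCP) lies at the very end of the fingers, on their centre line; the grasp point (between the pads) lies arm.grip_depth behind it (arm.grip_depth is the distance from the TCP to the grasp point, in m); z points along the fingers, y is the line along which they close (so a half turn about z gives the same grasp; the last joint's range is limited). The gripper opens to 91 mm and grips with 3 to 60 N. Pads are 32 mm wide; open, the fingers measure 118 mm over their backs; the gripper's body (76 mm by 178 mm) begins 60 mm behind the grasp point.
Start: joints at [61.45, 28.281, 77.091, -0, 74.628, -5.472], TCP at [0.245, 0.575, 0.214] pointing down, gripper open.
Joint ranges: [-166.48, 166.48], [-47.26, 123.95], [12.59, 153.08], [-70.14, 250.14], [6.76, 159.57], [-176.63, 176.63]. Speed limits (degrees/s): [108.29, 108.29, 147.25, 172.46, 172.46, 172.46].

## Interface

Orientations are given as a 3x3 rotation matrix whose columns are the frame's x, y, z axes.
In Python, from rig import arm gives the robot as it stands. Calls block until the motion is done:
- arm.move_to(position, orientation): joint-space move of the TCP to a pose.
- arm.move_l(position, orientation=None, feed=0.15): straight line of the TCP; orientation=None keeps the orientation; feed is the mean speed in m/s.
- arm.move_joints(angles): joint-space move.
- arm.grip(opening): finger opening in m; the grip force is fixed at half the most; returns when the fingers have stopped.
- arm.sleep(seconds).
- arm.solve_ik(position, orientation): joint angles nearest the present ones, or None.
- arm.snapshot(name): name is "scene" or "side" or "wrist"; returns the picture (400x640x3 uint8, red, green, blue); there is no depth.
- arm.get_calibration(name): a dict with "intrinsics" (3x3 intrinsics, pixels), "cam_to_world" (4x4, takes a point from camera to world coordinates). Camera axes: x right, y down, z forward; pixel columns grow to the right and rows downward; lengths in m; the calibration is good to about 2 mm. A picture is of the moment at which its call begins: read the wrist's pose just before it. get_calibration takes no time and is no camera call; for the wrist camera it gives the pose at the moment of the call.
A pose or a line that the arm cannot do raises arm.Unreachable and nothing moves.
- arm.sign_off(): hands the job in; it is judged then, once.
Readings, each from a call of its own:
- arm.current_t(): time.
- arm.current_joint_positions(): joint angles.
- arm.current_dq(): joint speeds.
- arm.current_tau(): joint torques, N m.
- arm.current_ee_pos(): TCP position.
- arm.current_tool_rot(): TCP orientation.
- arm.current_force(): force on the tool from outside, world axes, zero at the start.
- arm.current_torque(): the same for the moment, N m.
- arm.current_width(): finger opening in m.
- arm.current_grasp_force(): force on a finger pad.
Only numpy, scipy, OpenCV 4.12 (cv2) and the standard library are available. Lean on these libraries where they do the work, as an engineer would, in place of code of your own. Each camera call takes 0.05 s, during which the arm holds its last target. There are 200 camera calls.

## Task

Take the hammer-head bolt with the bar-shaped grip from the holder and put its head down through the open stretch of the strut's slot, feeling for the slot, then push it down against the spring strip inside until the head is below the lips, and turn it a quarter turn so that the head catches under both lips. Then slide it along the slot, fully home into the notch of the fence's foot, and let go of it standing upright and caught there. Work gently, touching down slowly and never pressing hard on the strut, and leave the other bolt and everything else on the table where they are.

Things in the scene. Friction and masses are not known exactly. Their poses are not given: they have to be found in the camera images.
- rail: Wooden board 260 x 100 x 8 mm, fixed on the table; origin at the centre of its underside, x along the strut, z up. In its clips lies a slotted steel strut (C channel, slot up) 240 x 48 mm, top 46 mm above the origin. It is parallel to x but has side play: its centre line is anywhere from y = -10 to +10 mm here, which is not measured. About 12 N shifts it sideways.
- slot (a point): Point on the rail board's frame (x -35, y 0, z 46 mm) in the open stretch of the slot (x = -120 to 0 mm), at the height of the strut's top; the real slot is up to 10 mm to either side in y. Slot 19 mm wide between two flat lips 4 mm thick (z = 42 to 46 mm); the channel below them is 42 mm wide inside. Axes as the rail.
- spring (a point): Top of the sprung steel strip that fills the channel, at rest 37 mm above the rail's origin; below point slot. It goes down by up to 12 mm, with 3.5 N plus 0.5 N per mm, and presses a turned head up against the lips.
- home (a point): Where the bolt's axis is when fully home in the notch of the fence's foot: x = 30, z = 51 mm on the rail (the foot's top), y = 0 but the foot shifts with the strut. The foot is a dark steel plate 5 mm thick on the strut; its U notch is centred on the slot, 17 mm wide, flared mouth at x = 3 mm open to -x, bottom at x = 36 mm. Beyond it the foot is solid.
- fence (a point): Centre of the top of the fence, a wooden bar 30 (x) x 130 (y) x 14 mm across the strut; x = 104, z = 65 mm on the rail.
- bolt: Hammer-head bolt, loose, upright in one pocket of the holder, 63 mm tall, about 0.14 kg. Origin at the centre of the head's underside, z up. Steel head 32 (x) x 16 (y, 13 at the ends) x 8 mm; shank 12 mm thick from z = 8 to 22 mm; collar 26 mm wide from 22 to 27 mm; grip above. Caught under the lips its origin is 34 mm above the rail's; lower than that it turns freely either way.
- grip (a point): Centre of the bolt's black bar-shaped grip, 45 mm above the bolt's origin: 36 mm long (x, parallel to the head), 14 mm thick (y), from z = 27 to 63 mm on the bolt.
- holder: Dark wooden block 150 (x) x 75 (y) x 22 mm, fixed to the table, origin at the centre of its underside. Two pockets 36 (x) x 20 (y) mm, 14 mm deep, at x = -36 and +36 mm, one holds the hammer-head bolt, the other the plain bolt.
- plain_bolt: Bystander: bolt with a round black knob 32 mm in diameter and a small square head, 52 mm tall, in the other pocket; origin at its underside.
- mug: Bystander: terracotta mug 80 mm wide, 90 mm tall; origin at its underside.
- bowl: Bystander: white bowl 110 mm wide, 60 mm tall; origin at its underside.
- jar: Bystander: lidded jar 70 mm wide, 90 mm tall; origin at its underside.
- brush: Bystander: brush lying on the table, along its x; origin at its underside.
- spatula: Bystander: spatula lying on the table, along its x; origin at its underside.
- glaze: Bystander: white bottle 60 mm wide, 140 mm tall; origin at its underside.
Things that resemble listed ones, but are neither listed nor needed, are in the scene too. What is shaped like the bolt but pink is not meant.

How it is judged (in metres and radians):
On the way, in this order (a step that is already met when the one before it is completed fails the run):
1. the head is through the slot's open stretch and pushed below the lips, still along the slot (y of bolt in the frame of rail between -0.015 and 0.015 m and x of bolt in the frame of rail between -0.11 and 0 m and z of bolt in the frame of rail below 0.0335 m and angle between the x axis of bolt and the x axis of rail, either way round below 0.3 rad), for 0.1 s.
2. turned a quarter turn under the lips, still outside the notch (y of bolt in the frame of rail between -0.015 and 0.015 m and x of bolt in the frame of rail between -0.11 and 0.01 m and z of bolt in the frame of rail below 0.037 m and angle between the y axis of bolt and the x axis of rail, either way round below 0.3 rad), for 0.1 s.
At the end, for the whole second after the job is handed in: The bolt stands still, upright within 7 degrees, head caught under the lips across the slot (quarter turn within 17 degrees), origin 30 to 36.5 mm above the rail's, axis at x = 26 to 34 mm on the rail (home in the notch within 4 mm) and within 15 mm of its centre line (y of bolt in the frame of rail between -0.015 and 0.015 m and x of bolt in the frame of rail between 0.026 and 0.034 m and z of bolt in the frame of rail between 0.03 and 0.0365 m and angle between the y axis of bolt and the x axis of rail, either way round below 0.3 rad and angle between bolt's own z axis and vertical below 0.12 rad and linear speed of bolt below 0.02 m/s); the robot touches nothing.
It fails at once if the bolt pressed on the strut, strip or foot with more than 40 N (contact force between bolt and rail above 40 N).
It fails at once if the robot pressed on the rail with more than 40 N (contact force between any of the fingers, the arm and rail above 40 N).
It fails at once if a bystander moved by more than 25 mm (distance of any of plain_bolt, mug, bowl, jar, brush, spatula, glaze from where it was at the start of the episode above 0.025 m).
It also fails if it takes over 64 s, if anything falls off the work surface, if the arm or the gripper's body presses on something with over 40 N, if the wrist force passes 120 N, or if a joint passes its speed limit or range.

## Working session

There is one attempt and no reset: what is moved stays moved. The work goes in short steps, each a Python script; the robot and the scene stay as the last script left them, time stands still between calls to the robot, and variables do not carry over. Pictures are saved under pics/ and viewed, at most 10 in all, crops included, and the job is handed in when it is done.

```bash
ls; mkdir -p pics; python3 - <<'E'
from rig import arm
import cv2,numpy as np
for n in("scene","side"):
    im=arm.snapshot(n); cv2.imwrite(f"pics/{n}0.png",im[:,:,::-1])
    c=arm.get_calibration(n); print(n,np.round(c["intrinsics"],1).tolist(),np.round(c["cam_to_world"],3).tolist())
print(arm.grip_depth,arm.current_t(),arm.current_tool_rot())
E
```

```text
pics
scene [[421.5, 0.0, 322.3], [0.0, 421.5, 204.8], [0.0, 0.0, 1.0]] [[-0.571, 0.547, -0.612, 1.408], [0.82, 0.363, -0.442, 0.628], [-0.019, -0.755, -0.656, 0.996], [0.0, 0.0, 0.0, 1.0]]
side [[473.6, 0.0, 323.6], [0.0, 473.6, 194.5], [0.0, 0.0, 1.0]] [[0.982, -0.13, 0.137, 0.372], [-0.188, -0.732, 0.654, -0.773], [0.015, -0.668, -0.744, 0.951], [0.0, 0.0, 0.0, 1.0]]
0.0188 0.1 [[-9.19962240e-01  3.92006654e-01 -5.11035838e-04]
 [ 3.92006976e-01  9.19961738e-01 -9.64786497e-04]
 [ 9.19306913e-05 -1.08789676e-03 -9.99999404e-01]]
```

View pics/scene0.png

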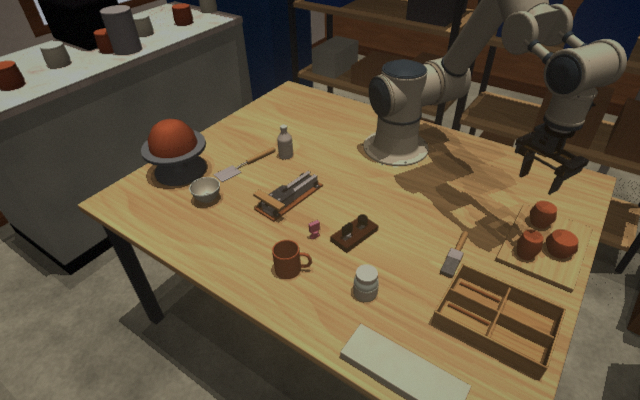

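View pics/side0.png

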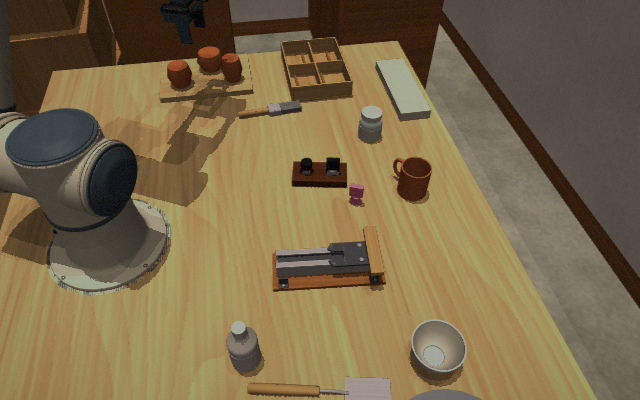

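The scene view shows the holder near (355,233) and the rail near (289,195). The side view shows the holder at (320,175) with the round knob at (307,165) and the bar grip at (333,163). The rail is at (328,265), with its fence at the right end (373,250).

```bash
cat > h.py <<'E'
from rig import arm
import cv2,numpy as np
def ray(c,uv,z):
    K=c["intrinsics"];T=c["cam_to_world"];d=T[:3,:3]@np.linalg.inv(K)@np.r_[uv,1.]
    o=T[:3,3];return o+d*(z-o[2])/d[2]
def proj(c,p):
    T=np.linalg.inv(c["cam_to_world"]);q=c["intrinsics"]@(T[:3,:3]@np.asarray(p)+T[:3,3]);return q[:2]/q[2]
def down(yaw): # tool z down, tool y at angle yaw (deg) in world
    a=np.radians(yaw);y=np.r_[np.cos(a),np.sin(a),0];z=np.r_[0,0,-1.];return np.c_[np.cross(y,z),y,z]
E
python3 - <<'E'
from h import *
c=arm.get_calibration("side"); s=arm.get_calibration("scene")
for n,uv,z in [("hold TL",(293,163),.022),("hold TR",(347,164),.022),("hold BL",(293,178),.022),("hold BR",(347,181),.022),("bar",(333,159),.06),("knob",(307,161),.05),("rail FL",(273,289),.0),("rail FR",(385,285),.0),("rail BL",(273,252),.008),("fence",(373,250),.065),("mug",(413,180),.045),("pink",(356,193),.03),("bowl",(438,350),.03),("glaze",(243,345),.07)]:
    p=ray(c,uv,z); print(n,p.round(3),proj(s,p).round())
a=np.degrees(np.arctan2(*arm.current_tool_rot()[:2,1][::-1]));print(a)
w=arm.get_calibration("wrist");T=w["cam_to_world"];R=arm.current_tool_rot()
print(w["intrinsics"].round(1).tolist(),(R.T@T[:3,:3]).round(3),R.T@(T[:3,3]-arm.current_ee_pos()))
E
```

```text
hold TL [0.481 0.176 0.022] [376. 224.]
hold TR [0.63  0.146 0.022] [344. 247.]
hold BL [0.473 0.119 0.022] [362. 216.]
hold BR [0.615 0.082 0.022] [330. 237.]
bar [0.586 0.134 0.06 ] [349. 229.]
knob [0.517 0.149 0.05 ] [364. 221.]
rail FL [ 0.379 -0.201  0.   ] [304. 176.]
rail FR [ 0.634 -0.237  0.   ] [253. 209.]
rail BL [ 0.391 -0.104  0.008] [322. 185.]
fence [ 0.614 -0.18   0.065] [267. 198.]
mug [0.783 0.034 0.045] [285. 258.]
pink [0.627 0.028 0.03 ] [314. 230.]
bowl [ 0.69  -0.419  0.03 ] [204. 193.]
glaze [ 0.306 -0.356  0.07 ] [283. 141.]
66.92056854238623
[[292.7, 0.0, 321.7], [0.0, 292.7, 199.9], [0.0, 0.0, 1.0]] [[-0.001 -0.956 -0.292]
 [ 1.    -0.001 -0.   ]
 [ 0.    -0.292  0.956]] [ 0.08343908 -0.00104369 -0.17074058]
```

Both cameras agree on these points, and the holder's 150 mm length checks out. Holder yaw is about -12° and rail yaw about -8°. Next I take wrist views above both.

```bash
python3 - <<'E'
from h import *
import json
arm.move_to([.50,-.165,.22],down(82))
out={}
def shot(n):
    c=arm.get_calibration("wrist");im=arm.snapshot("wrist");cv2.imwrite(f"pics/{n}.png",im[:,:,::-1])
    np.savez(f"pics/{n}.npz",**c)
shot("wr")
print(arm.current_joint_positions(),arm.current_t())
arm.move_to([.55,.13,.22],down(78))
shot("wh")
print(arm.current_joint_positions(),arm.current_t())
E
```

```text
[-2.47032696e+01  2.00048570e+01  9.04404066e+01  7.02840672e-03
  6.95561138e+01 -1.06748616e+02] 2.9083
[ 7.13435261e+00  2.31007035e+01  8.52439205e+01 -1.81863984e-02
  7.16565055e+01 -7.08031815e+01] 4.1083
```

View pics/wr.png

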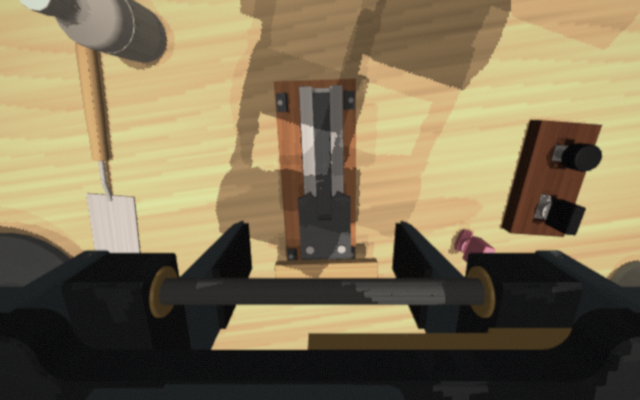

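View pics/wh.png

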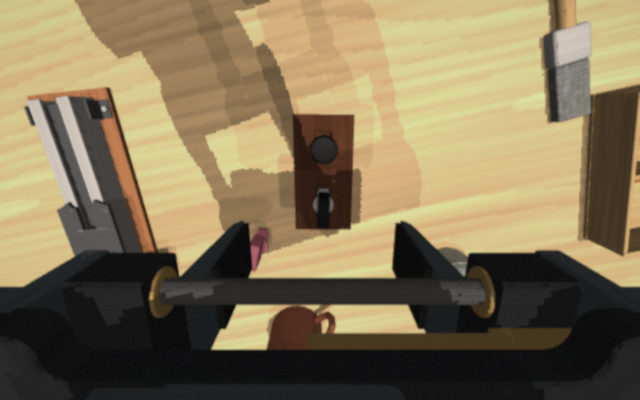

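The first wrist view shows the rail board with top corners at (276,80) and (357,80), the slot dark around columns 315–331, and the foot's notch near (324,205). The second shows the holder with corners at (294,114), (354,116), (351,230) and (295,229), the round knob at (323,149) and the bar grip at (323,208).

```bash
python3 - <<'E'
from h import *
w=dict(np.load("pics/wr.npz"));h=dict(np.load("pics/wh.npz"))
C=np.array([ray(h,p,.022) for p in[(294,114),(354,116),(351,230),(295,229)]]);print(C.round(4),C.mean(0).round(4))
print(np.linalg.norm(C-np.roll(C,1,0),axis=1), [np.degrees(np.arctan2(*(C[j]-C[i])[[1,0]])).round(1) for i,j in((0,3),(1,2))])
im=cv2.imread("pics/wh.png");m=(im.max(2)<45).astype(np.uint8);m[:,:290]=0;m[:,360:]=0;m[236:]=0;m[:110]=0
n,l,st,ce=cv2.connectedComponentsWithStats(m)
for i in range(1,n):
    if st[i,4]>80:
        r=cv2.minAreaRect(np.argwhere(l==i)[:,::-1].astype(np.float32));print(st[i],r,ray(h,ce[i],.06))
# rail
B=[ray(w,p,.008) for p in[(276,80),(357,80),(357,262),(289-13,262)]];print(np.round(B,4))
r=cv2.imread("pics/wr.png")
for v in range(90,215,15): print(v,r[v,270:364:2].max(1).tolist())
cr=np.hstack([cv2.resize(r[70:290,255:395],None,fx=2.7,fy=2.7,interpolation=2),cv2.resize(im[100:240,275:375],None,fx=4.2,fy=4.243,interpolation=2)[:594]]);cv2.imwrite("pics/crop.png",cr)
print(cr.shape)
E
```

```text
[[0.465  0.1119 0.022 ]
 [0.4824 0.1824 0.022 ]
 [0.6283 0.152  0.022 ]
 [0.611  0.0778 0.022 ]] [0.5467 0.131  0.022 ]
[0.1499438  0.07264377 0.14904187 0.07613174] [np.float64(-13.1), np.float64(-11.8)]
[295 121  42  49 837] ((315.5, 145.0), (48.0, 41.0), 90.0) [0.51014973 0.12710868 0.06      ]
[315 190  17  38 454] ((322.8030090332031, 208.44015502929688), (15.131098747253418, 37.6529655456543), 2.8624050617218018) [0.57961947 0.12342501 0.06      ]
[[ 0.3743 -0.2039  0.008 ]
 [ 0.388  -0.1064  0.008 ]
 [ 0.6341 -0.1322  0.008 ]
 [ 0.6176 -0.2495  0.008 ]]
90 [135, 137, 121, 107, 109, 107, 100, 97, 101, 102, 107, 112, 105, 100, 104, 126, 130, 128, 128, 128, 129, 103, 102, 127, 131, 131, 129, 128, 130, 124, 99, 95, 92, 93, 94, 95, 83, 56, 57, 71, 72, 70, 72, 106, 131, 141, 152]
105 [137, 136, 133, 88, 72, 84, 66, 56, 39, 73, 107, 109, 109, 103, 101, 117, 129, 127, 127, 128, 132, 94, 56, 57, 57, 57, 57, 57, 57, 51, 83, 94, 93, 94, 94, 94, 81, 38, 40, 40, 42, 46, 71, 121, 129, 129, 174]
120 [217, 218, 217, 193, 178, 175, 159, 143, 119, 112, 104, 110, 106, 102, 104, 105, 130, 127, 12
[... 752 characters left out ...]
, 94, 92, 116, 155, 159, 157, 156, 157, 189, 203, 204, 208]
180 [158, 160, 159, 158, 137, 121, 92, 90, 89, 89, 91, 95, 95, 93, 92, 94, 95, 106, 109, 109, 110, 111, 112, 78, 71, 68, 70, 49, 47, 49, 52, 100, 109, 110, 111, 113, 111, 99, 98, 100, 98, 97, 99, 119, 128, 194, 218]
195 [149, 148, 148, 149, 143, 119, 97, 88, 91, 91, 91, 93, 97, 95, 92, 77, 69, 56, 50, 49, 48, 62, 99, 70, 48, 48, 48, 49, 48, 48, 44, 85, 77, 48, 49, 48, 48, 48, 60, 76, 91, 98, 98, 121, 132, 197, 218]
210 [153, 153, 153, 151, 151, 148, 141, 99, 104, 100, 92, 97, 102, 108, 79, 49, 48, 49, 48, 49, 48, 49, 47, 47, 47, 47, 49, 47, 49, 48, 46, 46, 48, 49, 49, 46, 49, 47, 49, 48, 70, 96, 98, 114, 136, 196, 197]
(594, 798, 3)
```

View pics/crop.png

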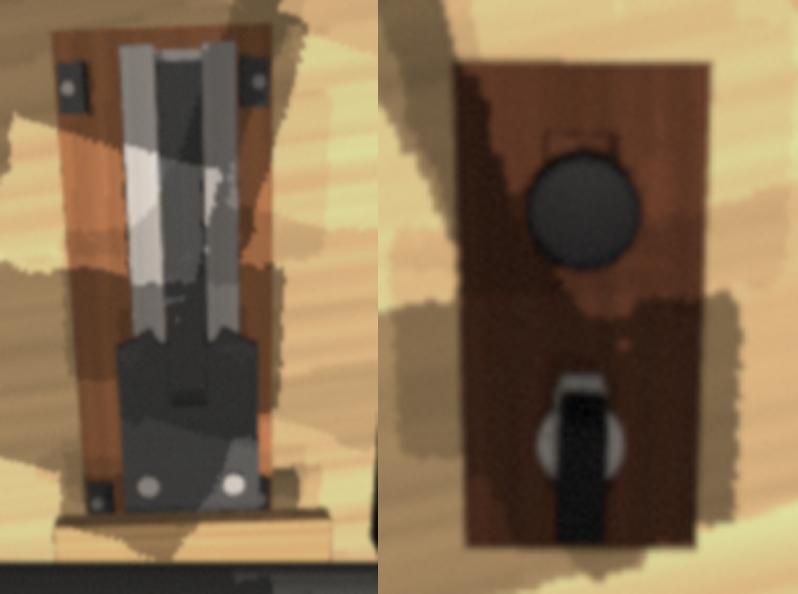

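The crop shows the slot edges, the foot with its notch (bottom near crop (188,403)), and the bolt with its bar grip. The edges are clear enough to solve for the rail pose.

```bash
python3 - <<'E'
from h import *
w=dict(np.load("pics/wr.npz"));h=dict(np.load("pics/wh.npz"))
P=lambda a,z: ray(w,(a[0]/2.7+255,a[1]/2.7+70),z)
H=lambda a,z: ray(h,((a[0]-378)/4.2+275,a[1]/4.243+100),z)
def ang(a,b): d=b-a; return np.degrees(np.arctan2(d[1],d[0])).round(2)
L=[P((157,60),.046),P((165,330),.046)];R=[P((203,60),.046),P((209,330),.046)]
OL=[P((119,46),.046),P((133,335),.046)];OR=[P((237,42),.046),P((240,335),.046)]
print("slot",ang(*L),ang(*R),"outer",ang(*OL),ang(*OR))
BL=[P((53,32),.008),P((82,515),.008)];BR=[P((272,26),.008),P((268,500),.008)]
print("board",ang(*BL),ang(*BR),BL,BR)
a=np.radians(np.mean([ang(*L),ang(*R),ang(*OL),ang(*OR)]));ex=np.r_[np.cos(a),np.sin(a),0];ey=np.r_[-np.sin(a),np.cos(a),0]
for n,q in dict(L=L,R=R,OL=OL,OR=OR,BL=BL,BR=BR).items(): print(n,[(round(p@ex,4),round(p@ey,4)) for p in q])
for n,p in dict(nb=P((188,403),.051),mouthL=P((163,343),.051),mouthR=P((210,343),.051),fL=P((120,346),.051),fR=P((255,346),.051),fence=P((190,522),.065)).items(): print(n,(p@ex).round(4),(p@ey).round(4))
print("axis",np.degrees(a))
print("grip top far/near:",H((584,394),.022-.014+.063),H((580,545),.071))
print("collar c", H((581,447),.035))
E
```

```text
slot -6.68 -6.16 outer -6.33 -6.17
board -7.0 -6.57 [array([ 0.37612997, -0.20592704,  0.008     ]), array([ 0.61748772, -0.23554494,  0.008     ])] [array([ 0.38737385, -0.10788277,  0.008     ]), array([ 0.62251926, -0.13498411,  0.008     ])]
L [(np.float64(0.4119), np.float64(-0.1158)), (np.float64(0.5268), np.float64(-0.1164))]
R [(np.float64(0.4125), np.float64(-0.0969)), (np.float64(0.5274), np.float64(-0.0965))]
OL [(np.float64(0.4061), np.float64(-0.131)), (np.float64(0.5287), np.float64(-0.131))]
OR [(np.float64(0.406), np.float64(-0.0829)), (np.float64(0.5301), np.float64(-0.0825))]
BL [(np.float64(0.3966), np.float64(-0.1632)), (np.float64(0.6397), np.float64(-0.166))]
BR [(np.float64(0.3969), np.float64(-0.0645)), (np.float64(0.6336), np.float64(-0.0655))]
nb 0.5605 -0.107
mouthL 0.5314 -0.1174
mouthR 0.5321 -0.0964
fL 0.5323 -0.1367
fR 0.534 -0.0762
fence 0.6138 -0.1076
axis -6.335000000000001
grip top far/near: [0.55593216 0.12944137 0.071     ] [0.59824571 0.1193597  0.071     ]
collar c [0.58184211 0.12329537 0.035     ]
```

The measurements agree. The slot is 19 mm wide and the strut 48 mm. The strut sits about 8 mm to +y of the board's centre. Rail yaw is -6.5°. The bolt is at (0.581, 0.1235), matching the holder geometry. I'll grasp it and check.

```bash
cat >> h.py <<'E'
A=np.radians(-6.45);EX=np.r_[np.cos(A),np.sin(A),0];EY=np.r_[-np.sin(A),np.cos(A),0]
def rp(x,yslot,z): # rail x, offset from measured slot centre, world z (TCP)
    return EX*(.5255+x)+EY*(-.1065+yslot)+np.r_[0,0,z]
def shot(n):
    c=arm.get_calibration("wrist");im=arm.snapshot("wrist");cv2.imwrite(f"pics/{n}.png",im[:,:,::-1]);np.savez(f"pics/{n}.npz",**c)
E
python3 - <<'E'
from h import *
b=np.r_[.581,.1235,0];R=down(77.5)
arm.grip(.05)
arm.move_to(b+[0,0,.11],R); arm.move_l(b+[0,0,.0372],feed=.06)
print(arm.current_force())
arm.grip(0);print("w",arm.current_width(),arm.current_grasp_force(),arm.current_force(),arm.current_t())
arm.move_l(b+[0,0,.0372+.06],feed=.08)
arm.move_l(b+[0,0,.16],feed=.15)
print("w",arm.current_width(),arm.current_force(),arm.current_t())
arm.move_to(rp(-.035,0,.13),down(90-6.45))
print(arm.current_force(),arm.current_ee_pos(),arm.current_t(),arm.current_joint_positions())
shot("held")
im=arm.snapshot("side");cv2.imwrite("pics/held_s.png",cv2.resize(im[150:310,230:430,::-1],None,fx=3,fy=3,interpolation=2))
E
```

```text
[ 0.14802527  0.97810723 -0.60274844]
w 0.013702376548342672 29.998868107795715 [-0.94388252 -0.02455694  0.13744823] 7.425
w 0.014000289835220338 [ 0.01739933  0.02289658 -1.44787096] 8.8917
[ 0.26740519  0.4274888  -1.7818327 ] [ 0.4758916  -0.16030514  0.12983711] 10.0583 [-2.54415392e+01  2.47690471e+01  9.99852697e+01  1.55894380e-02
  5.52528168e+01 -1.09012571e+02]
```

View pics/held.png

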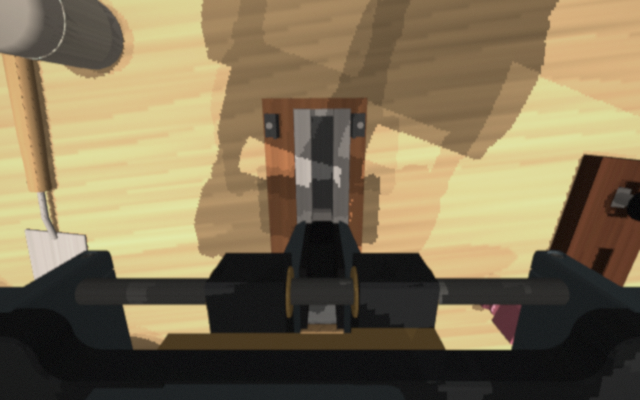

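The bolt is held: the width reads 14 mm and its 1.4 N weight shows at the wrist. The slot, at columns 313–333, lines up with the fingers. Now a guarded descent.

```bash
cat >> h.py <<'E'
RIN=down(90-6.45)
def lower(x,y,z0,z1,f0,thr,step=.001,R=None,feed=.02):
    z=z0
    while z>z1+1e-6:
        z=max(z-step,z1);arm.move_l(rp(x,y,z),R,feed=feed)
        f=arm.current_force()-f0
        if f[2]>thr: return z,f
    return z,arm.current_force()-f0
E
python3 - <<'E'
from h import *
arm.move_l(rp(-.035,0,.080),RIN,feed=.08);arm.sleep(.2)
f0=np.mean([arm.current_force() for _ in range(5)],0);np.save("f0.npy",f0);print(f0,arm.current_t())
for y in (0,.0015,-.0015,.003,-.003,.0045,-.0045):
    arm.move_l(rp(-.035,y,.078),RIN,feed=.03)
    z,f=lower(-.035,y,.078,.0685,f0,2.5)
    print(y,z,f.round(2),arm.current_ee_pos().round(4),arm.current_t())
    if z<.0715: break
    arm.move_l(rp(-.035,y,.078),feed=.03)
E
```

```text
[-0.71576051  1.10481986 -1.16861523] 11.1333
0 0.0685 [ 1.2  -0.79 -0.37] [ 0.4754 -0.1609  0.0685] 13.8833
```

The head entered on the first try with no lip contact. Next I push against the strip, then turn.

```bash
python3 - <<'E'
from h import *
f0=np.load("f0.npy")
z,f=lower(-.035,0,.0685,.0582,f0,12,step=.0015);print(z,f.round(2),arm.current_ee_pos().round(4),arm.current_t())
arm.sleep(.15)
if z<.0585:
    for k in range(1,10):
        arm.move_l(rp(-.035,0,z),down(83.55-10*k),feed=.02)
        f=arm.current_force()-f0;t=arm.current_torque();print(k,f.round(1),t.round(2))
        if np.linalg.norm(f)>22: break
    print(arm.current_width(),arm.current_ee_pos(),arm.current_tool_rot()[:,1],arm.current_joint_positions().round(1),arm.current_t())
E
```

```text
0.0582 [ 0.54 -1.48  5.88] [ 0.4755 -0.161   0.0583] 15.6333
1 [ 1.5 -0.9  6.7] [0.01 0.   0.02]
2 [ 1.  -0.7  6.7] [-0.01 -0.02 -0.04]
3 [ 0.5 -2.   6.3] [-0.03 -0.03 -0.03]
4 [ 0.2 -0.4  6.5] [-0.03  0.01 -0.02]
5 [ 0.9 -1.2  5.8] [-0.03 -0.02  0.  ]
6 [ 1.1 -1.1  7.3] [-0.11 -0.   -0.04]
7 [ 1.7 -1.4  6.4] [-0.05  0.03 -0.06]
8 [ 1.4 -0.5  7.6] [-0.03  0.03 -0.08]
9 [ 0.8 -1.1  7.5] [-0.14  0.01 -0.01]
0.0132829670595367 [ 0.47538149 -0.16088851  0.05828781] [ 9.93594104e-01 -1.13007740e-01 -8.54810061e-05] [-25.5  31.3 103.7  -0.   44.9 -19. ] 18.7083
```

The head turned freely and the spring force is about 7 N as expected. I raise it slightly so the collar clears the foot, then slide with force checks and y compliance.

```bash
python3 - <<'E'
from h import *
f0=np.load("f0.npy");R=down(-6.45);z=.0622
arm.move_l(rp(-.035,0,z),R,feed=.02);print((arm.current_force()-f0).round(1))
x,y=-.035,0.
while x<.034:
    x+=.003 if x<.024 else .001
    arm.move_l(rp(x,y,z),R,feed=.03)
    f=arm.current_force()-f0;fx,fy=f@EX,f@EY
    print(f"{x:.3f} {y:.4f} fx{fx:.1f} fy{fy:.1f} fz{f[2]:.1f}",end=" | ")
    if fx<-7: break
    if abs(fy)>4: y+=np.sign(fy)*.0005
p=arm.current_ee_pos();print("\n",p,p@EX-.5255,p@EY+.1065,arm.current_width(),arm.current_t())
shot("slid")
im=arm.snapshot("side");cv2.imwrite("pics/slid_s.png",cv2.resize(im[190:310,250:410,::-1],None,fx=4,fy=4,interpolation=2))
E
```

```text
[ 1.  -0.9  3.7]
-0.032 0.0000 fx0.3 fy-0.6 fz4.5 | -0.029 0.0000 fx0.8 fy1.0 fz5.3 | -0.026 0.0000 fx1.0 fy-0.8 fz4.2 | -0.023 0.0000 fx1.0 fy-0.1 fz4.4 | -0.020 0.0000 fx1.0 fy-0.6 fz5.1 | -0.017 0.0000 fx0.9 fy0.3 fz4.4 | -0.014 0.0000 fx-0.1 fy0.9 fz4.4 | -0.011 0.0000 fx0.4 fy0.0 fz3.9 | -0.008 0.0000 fx-0.4 fy-0.5 fz4.8 | -0.005 0.0000 fx-0.1 fy-0.0 fz4.2 | -0.002 0.0000 fx0.3 fy-1.5 fz4.5 | 0.001 0.0000 fx0.3 fy-0.2 fz4.8 | 0.004 0.0000 fx1.6 fy-0.4 fz5.1 | 0.007 0.0000 fx0.1 fy0.1 fz5.2 | 0.010 0.0000 fx0.7 fy0.0 fz5.0 | 0.013 0.0000 fx0.6 fy-0.8 fz4.4 | 0.016 0.0000 fx0.4 fy-0.5 fz4.7 | 0.019 0.0000 fx0.8 fy0.4 fz4.6 | 0.022 0.0000 fx0.7 fy-0.2 fz5.1 | 0.025 0.0000 fx1.3 fy0.8 fz4.1 | 0.026 0.0000 fx-0.6 fy-1.4 fz4.9 | 0.027 0.0000 fx-1.3 fy-1.0 fz4.2 | 0.028 0.0000 fx-0.7 fy-0.6 fz4.3 | 0.029 0.0000 fx-0.9 fy-0.6 fz4.7 | 0.030 0.0000 fx-1.0 fy-0.9 fz4.1 | 0.031 0.0000 fx-3.2 fy-1.2 fz5.9 | 0.032 0.0000 fx-8.1 fy-1.6 fz9.0 | 
 [ 0.54105466 -0.16826896  0.06205489] 0.031032612184215935 7.611496139132978e-05 0.013376336544765057 25.8083
```

View pics/slid_s.png

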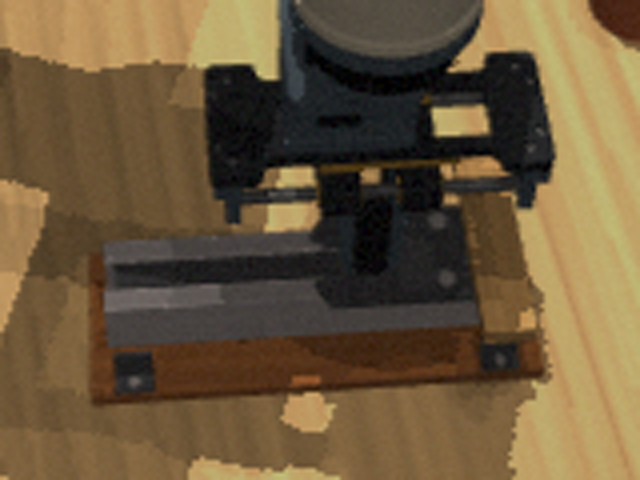

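The side view shows the bolt deep in the notch, and the fx contact at x≈31 mm agrees with the notch bottom. Now I ease off the contact, let the head rise to the lips, release and retreat.

```bash
python3 - <<'E'
from h import *
f0=np.load("f0.npy");R=down(-6.45)
arm.move_l(rp(.0305,0,.0622),R,feed=.02)
z=.0622
for _ in range(6):
    f=arm.current_force()-f0;print(round(z,4),(f@EX).round(1),(f@EY).round(1),f[2].round(1))
    if f[2]<1.5: break
    z+=.0005;arm.move_l(rp(.0305,0,z),R,feed=.02)
arm.grip(.026);arm.sleep(.2);print(arm.current_width(),(arm.current_force()-f0).round(1))
arm.move_l(rp(.0305,0,z+.05),feed=.05);arm.move_l(rp(.0305,0,.24),feed=.15)
arm.sleep(.3);print(arm.current_force().round(1),arm.current_t())
shot("end")
im=cv2.imread("pics/end.png")
s=arm.snapshot("side")[190:310,250:410,::-1]
cv2.imwrite("pics/end2.png",np.hstack([cv2.resize(im[60:300,200:440],(450,450),interpolation=2),cv2.resize(s,(340,255))[:450] if 0 else cv2.copyMakeBorder(cv2.resize(s,(345,259),interpolation=2),0,191,0,0,0)]))
E
```

```text
0.0622 -0.9 -0.4 4.4
0.0627 -0.1 -0.2 4.5
0.0632 1.2 -1.2 1.3
0.025731165685994498 [ 0.9 -1.6  0.7]
[ 0.7 -0.8  0.4] 29.7083
```

View pics/end2.png

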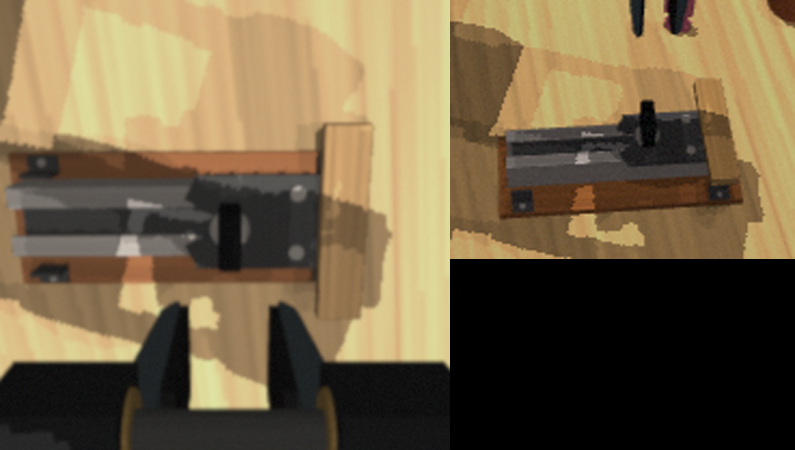

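The view shows the bolt upright, with the grip across the slot (crop ~(230,235)) and the collar concentric at (230,229). I do one numeric check of x, then hand in.

```bash
python3 - <<'E'
from h import *
w=dict(np.load("pics/end.npz"));P=lambda a,z:ray(w,(a[0]*240/450+200,a[1]*240/450+60),z)
c=P((230,229),.061);f=P((319,230),.065)
print(c@EX-.5255,c@EY+.1065,"fence edge (89):",f@EX-.5255,"grip top",P((230,205),.097)@EX-.5255)
if .026<c@EX-.5255<.034: print(arm.sign_off())
E
```

```text
0.03068797780015109 -0.0016408859473636267 fence edge (89): 0.08818163089652753 grip top 0.030571719905830963
the job is handed in; nothing more can be done
None
```

The hammer-head bolt is upright and caught under both lips, fully home in the notch (axis measured at x ≈ 30.7 mm on the rail). I released it and handed the job in at about 30 s; I did not see the judge's result.

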